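# Close up the cutlery box

### The job

Close up the cutlery box after serving: push both of its drawers fully shut and push its sliding top cover all the way across until it is fully closed over the wells. Push gently, only from outside and with the fingertips: do not ram or strain the box against its stops, do not reach into the drawers, and leave everything standing round the box (mug, salt shaker, small lidded cup) where it is.

Things in the scene. Friction and masses are not known exactly. Their poses are not given: they have to be found in the camera images.
- station: the cutlery box: low sheet-steel case fixed to the table, 210 deep (x) x 240 wide (y) x 80 mm high, 99 with its cover. Origin: centre of its underside. Its -x side, towards the robot, has two drawers side by side; +y is its left as the robot sees it; z is up. Three shallow wells lie under the cover. 5 N moves any part; 10 to 15 N is plenty at the stops, over 45 N strains it.
- left_drawer (a joint): how far the left drawer (the one on the box's +y side) stands out of the front, in m: 0 is fully shut, grows as it comes out towards the box's -x, at most 0.12. It slides with about 2 N of friction plus 10 N per m/s and stays where it is left; at 0 it meets a hard stop.
- right_drawer (a joint): the same for the right drawer (on the box's -y side).
- cover (a joint): how far the top cover stands out over the box's left side, in m: 0 is fully closed over the wells, grows as it slides along the box's +y, at most 0.13. Friction about 2 N plus 10 N per m/s, stays where it is left; hard stop at 0.
- left_front (a point): a point on the outside of the left drawer's front panel, halfway along its width, 40 mm above the table; it moves with the drawer. The panel is an upright steel plate 116 mm wide (y), from 12 to 58 mm above the table, with a rolled edge along its top that stands 2 mm proud of the plate; this point lies in the plane of that edge. Axes as the box's: pushing it along the box's +x shuts the drawer. There is no handle.
- right_front (a point): the same point on the right drawer's front.
- cover_end (a point): centre of the outside of the cover's left end face, 89 mm above the table; it moves with the cover. The end face is 214 mm long (box's x) and runs from about 81 to 98 mm above the table; under it is free space where the cover overhangs. Pushing it along the box's -y closes the cover. When closed it stands 5 mm proud of the case's left side. The cover is a flat aluminium lid with five low ribs.
- left_tray: the plastic cutlery tray behind the left drawer's front, 204 x 108 x 36 mm, rim 50 mm above the table, moves with the drawer. Origin: centre of its underside, 14 mm above the table. Not to be touched.
- right_tray: the same tray in the right drawer. Not to be touched.
- salt_shaker: loose salt shaker, 44 mm across, 90 mm tall, stands to the right of the box. Origin: centre of its underside. Leave alone.
- noodle_cup: loose small lidded cup with a printed foil lid, 72 mm across, 71 mm tall, stands ahead and to the right of the box. Origin: centre of its underside. Leave alone.
- cup_5: loose white mug, yellow inside with a white handle, 83 x 117 mm with its handle, 84 mm tall, stands to the left of the box beyond the cover. Origin: centre of its underside. Leave alone.

How it is judged:
By the outcome, as a careful person would: the job done as asked, in the order asked, and still so for the second after the job is handed in, with the robot touching nothing.
It also fails if it takes over 56 s, if anything falls off the work surface, if the arm or the gripper's body presses on something with over 40 N, if the wrist force passes 120 N, or if a joint passes its speed limit or range.

### The arm

A 6-joint arm with a two-finger parallel gripper is mounted at the origin on a cart in front of the work surface, level with it; the furniture and walls round the work are solid. World frame = base frame: x ahead of the robot, y to its left, z up, the work surface at z = 0. Lengths are in mm, angles in rad, forces in N, time in s.
With the tool pointing down it reaches from about 275 to 750 mm from the base axis. Payload 10.2 kg.
Tool frame: the origin (TCP) lies midway between the tips of the shut fingers; the grasp point (between the pads) lies ctrl.tcp_to_grasp behind it (ctrl.tcp_to_grasp is the distance from the TCP to the grasp point, in mm); z points along the fingers, x is the direction in which the jaws open and shut, and the axes are right-handed (so a half turn about z gives the same grasp; the last joint's range is limited). The gripper opens to 85 mm and grips with 20 to 120 N. Pads are 22 mm wide; open, the fingers measure 114 mm over their backs; the gripper's body (76 mm by 85 mm) begins 54 mm behind the grasp point. The pads swing forward as they close: fully open they stand 13 mm farther back than shut.
Start: joints at [0.898, 0.313, 1.498, -0, 1.331, -0.223], TCP at [228.275, 472.781, 231.294] pointing down, gripper open.
Joint ranges: [-2.94, 2.94], [-0.97, 2.17], [0.19, 2.56], [-1.23, 4.37], [0.02, 3.11], [-2.88, 2.88]. Speed limits (rad/s): [2.39, 2.39, 3.01, 3.14, 3.14, 3.14].

### API

Orientations are given as a unit quaternion [w, x, y, z].
In Python, from rig import ctrl gives the robot as it stands.
- The arm moves only by the tool send_rows, never from a script. Its argument "series" is a list that holds one entry, the list of rows, each a list of 5 numbers: the shift along the tool's x, y, z in m, then the turn about the tool's z in rad, then the closure, from 0 (fully open) to 1 (shut). A call has 1 to 10 rows; each row shifts and turns the commanded pose from where the row before left it, along the tool's axes as they then stand; what a row does not reach is not made up. A row lasts 1/10 s, in which the tool goes at most 50 mm and 8.59 degrees, less where a joint would pass 70% of its speed; a pose out of reach is approached as far as the arm can. A call with a gripper value outside its range is refused whole. The fingers move at their own pace and stop on an object; "force" is the grip in N (left out, the last holds). Time passes only in rows, so rows that do not move let the fingers close. It gives the time, the measured TCP pose, the force and the opening at its end, in the units of the state.
- ctrl.sense(): the state, without advancing time (a new reading comes with each control period).
- ctrl.capture(name): name is "scene" or "side" or "wrist"; returns the picture (384x512x3 uint8, blue, green, red); there is no depth.
- ctrl.camera_model(name): a dict with "fovy" (degrees; the focal length in pixels is half the picture's height over the tangent of half this angle, whatever the lens; pixels are square), "cx", "cy" (the principal point, pixels), "rvec" (rotation vector, rad) and "tvec" (3), from world to camera coordinates, as OpenCV has them. Camera axes: x right, y down, z forward; pixel columns grow to the right and rows downward; lengths in mm; the calibration is good to about 2 mm. A picture is of the moment at which its call begins: read the wrist's pose just before it. camera_model takes no time and is no camera call; for the wrist camera it gives the pose at the moment of the call.
- ctrl.finish_job(): hands the job in, once; it reports no verdict.
Trained networks look in the newest picture that a camera, given by its name, has taken for a name from the list of things; names that differ only in an ending like _2 or _b are one class to them, and where a whole thing is asked for, a point or a joint stands for the part that bears it (a point fixed in the world has none). Each returns a list of dicts, best first, with "p" (0 to 1); they miss things now and then, are a little off and sometimes report something else, mostly with a low value. They report only what shows in the picture. A call takes as long as a camera call.
- ctrl.recognise(camera, label): "box" ([left, top, right, bottom] in pixels, round what is visible of it).
The state is a dict: "time_s": time; "joints": joint angles; "dq": joint speeds; "tau": joint torques, N m; "eef_pos": TCP position; "ee_rot": TCP orientation; "force": force on the tool from outside, world axes, zero at the start; "wrist_torque": the same for the moment, N m; "grip_width": opening from 0.0 (shut) to 1.0 (fully open).
Only numpy, scipy, OpenCV 4.12 (cv2) and the standard library are available. Lean on these libraries where they do the work, as an engineer would, in place of code of your own. Each camera call takes 0.05 s, during which the arm holds its last target. There are 200 camera calls.

## Working session

There is one attempt and no reset: what is moved stays moved. The work goes in short steps, Python scripts to look and compute and a tool call to move; the robot and the scene stay as the last step left them, time stands still between calls to the robot, and variables do not carry over. Pictures are saved under pics/ and viewed, on a budget of 10 in all, crops included, one or two more only if the job needs it, and the job is handed in when it is done.

Besides the shell and the picture viewer there is one more tool, called after ">>>" by a JSON object that holds its "name" and its "arguments", one argument or row to a line. send_rows: Moves the arm, as the interface text tells. Its arguments: {"type":"object","properties":{"series":{"type":"array"},"force":{"type":"number"}},"required":["series"]}

```bash
mkdir -p pics; ls; python3 - <<'E'
from rig import ctrl
import cv2,numpy as np
s=ctrl.sense();print(s['time_s'],s['eef_pos'],s['ee_rot'],s['force'],s['grip_width'],ctrl.tcp_to_grasp)
ims=[]
for c in ["scene","side"]:
    im=ctrl.capture(c);cv2.imwrite(f"pics/{c}0.png",im);m=ctrl.camera_model(c);print(c,m)
    for l in ["station","left_front","right_front","cover_end","salt_shaker","noodle_cup","cup_5"]:
        print(l,[(np.round(d['box']).tolist(),round(d['p'],2)) for d in ctrl.recognise(c,l)[:2]])
E
```

```text
pics
0.0 [228.08307197 472.56022359 230.69406228] [ 2.29099877e-04  8.46967377e-01  5.31644415e-01 -6.53136492e-04] [-0.65470759 -0.00092805 -0.04403704] 1.0013665315198381 18.700000000000003
scene {'fovy': 44.09812015511261, 'cx': 255.4261385480684, 'cy': 195.76672227311457, 'rvec': array([ 2.16831999, -0.88134753,  0.39433965]), 'tvec': array([-444.63026862,  325.61450526, 1179.75423292])}
station [([209.0, 141.0, 327.0, 240.0], 0.75)]
left_front [([216.0, 195.0, 254.0, 225.0], 0.67)]
right_front [([249.0, 209.0, 286.0, 243.0], 0.96)]
cover_end [([209.0, 142.0, 315.0, 208.0], 0.95)]
salt_shaker [([303.0, 214.0, 316.0, 244.0], 0.73)]
noodle_cup [([282.0, 244.0, 310.0, 276.0], 0.58)]
cup_5 [([175.0, 136.0, 210.0, 174.0], 0.6)]
side {'fovy': 47.383868577798275, 'cx': 260.4816964753457, 'cy': 194.21545124380165, 'rvec': array([ 0.65536697,  2.63259605, -1.13154389]), 'tvec': array([ 531.98253369,  -97.95058343, 1377.52114713])}
station [([171.0, 173.0, 308.0, 283.0], 0.73), ([276.0, 202.0, 304.0, 225.0], 0.42)]
left_front [([274.0, 197.0, 304.0, 228.0], 0.91)]
right_front [([244.0, 176.0, 276.0, 201.0], 0.5)]
cover_end [([178.0, 183.0, 308.0, 280.0], 0.66), ([301.0, 288.0, 351.0, 338.0], 0.55)]
salt_shaker [([209.0, 160.0, 222.0, 180.0], 0.76), ([272.0, 196.0, 303.0, 233.0], 0.18)]
noodle_cup [([232.0, 144.0, 257.0, 171.0], 0.56)]
cup_5 [([301.0, 288.0, 351.0, 339.0], 0.86)]
```

View pics/scene0.png

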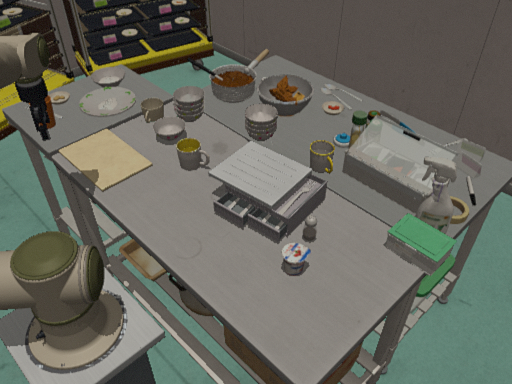

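View pics/side0.png

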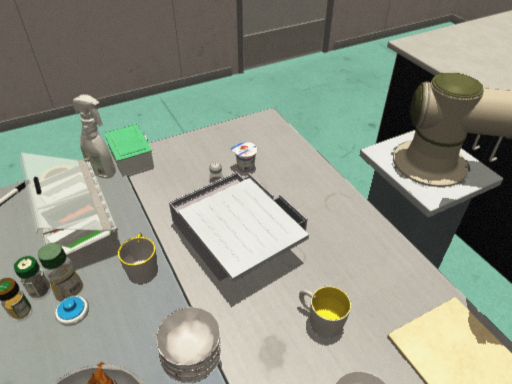

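The box sits mid-table with both drawers out towards the robot (scene ~235,207 and 268,222). The cover is pushed out to the left, with the mug beyond it, the shaker at (310,227) and the cup at (295,257). I'll enlarge both views to pick corners.

```bash
python3 - <<'E'
import cv2
a=cv2.imread('pics/scene0.png')[130:260,195:335];b=cv2.imread('pics/side0.png')[160:300,160:320]
cv2.imwrite('pics/sc1.png',cv2.resize(a,None,fx=5,fy=5,interpolation=cv2.INTER_CUBIC))
cv2.imwrite('pics/sd1.png',cv2.resize(b,None,fx=5,fy=5,interpolation=cv2.INTER_CUBIC)[:600*2][:700])
E
python3 - <<'E'
import cv2
i=cv2.imread('pics/sd1.png');cv2.imwrite('pics/sd1.png',i[50:650])
E
```

```text
(no output)
```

View pics/sc1.png

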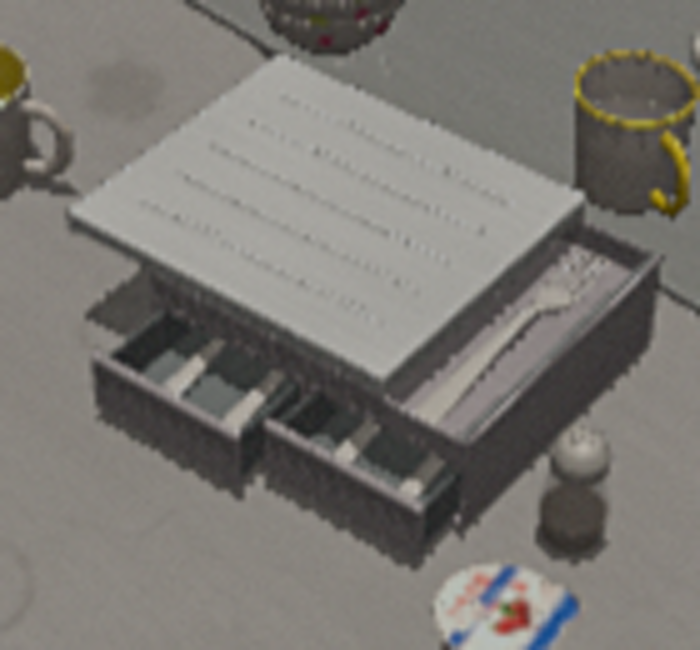

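View pics/sd1.png

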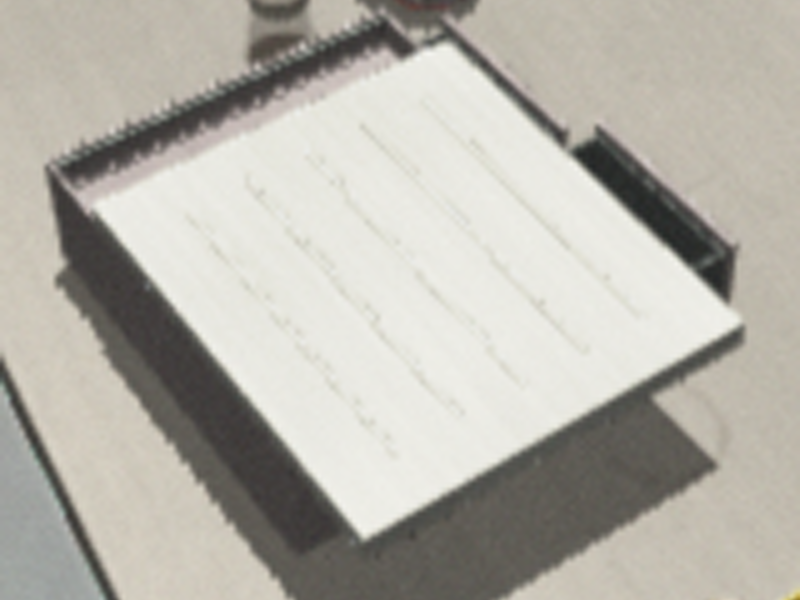

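The corners are clear: the cover overhangs left by about half its travel, the left drawer is out further than the right, and the mug is clear of the cover end. Now I'll fit the box model to the corners and locate the loose items.

```bash
cat > h.py <<'E'
import numpy as np,cv2
from rig import ctrl
def proj(c,P):
    m=ctrl.camera_model(c);f=192/np.tan(np.radians(m['fovy']/2))
    K=np.array([[f,0,m['cx']],[0,f,m['cy']],[0,0,1]])
    return cv2.projectPoints(np.float64(P),m['rvec'],m['tvec'],K,None)[0][:,0]
def ray(c,uv,z):
    m=ctrl.camera_model(c);f=192/np.tan(np.radians(m['fovy']/2))
    R=cv2.Rodrigues(m['rvec'])[0];o=-R.T@m['tvec'];d=R.T@np.array([(uv[0]-m['cx'])/f,(uv[1]-m['cy'])/f,1])
    return o+d*(z-o[2])/d[2]
E
python3 - <<'E'
from h import *
from scipy.optimize import least_squares
S=lambda u,v:(195+u/5-.4,130+v/5-.4); D=lambda u,v:(160+u/5-.4,170+v/5-.4)
# key: (cam,pix,name)
obs=[('scene',S(70,212),'cfl'),('side',D(742,325),'cfl'),('scene',S(280,55),'cbl'),('side',D(365,540),'cbl'),('scene',S(583,200),'cbr'),('side',D(92,200),'cbr'),('scene',S(385,385),'cfr'),('side',D(450,42),'cfr'),
('scene',S(465,440),'bfr'),('scene',S(658,258),'bbr'),('side',D(50,165),'bbr'),('side',D(385,18),'bfr'),
('scene',S(95,362),'ltl'),('scene',S(240,432),'ltr'),('scene',S(243,490),'lbr'),('side',D(735,250),'ltl'),('side',D(598,128),'ltr'),('scene',S(265,420),'rtl'),('scene',S(420,508),'rtr'),('scene',S(415,562),'rbr'),('side',D(567,137),'rtl')]
def pts(p):
    x,y,a,fl,fr,ce,L=p
    q={'cfl':(-107,ce,98),'cbl':(107,ce,98),'cfr':(-107,ce-L,98),'cbr':(107,ce-L,98),'bfr':(-105,-120,80),'bbr':(105,-120,80),
    'ltl':(fl,117,58),'ltr':(fl,1,58),'lbr':(fl,1,12),'rtl':(fr,-1,58),'rtr':(fr,-117,58),'rbr':(fr,-117,12)}
    R=np.array([[np.cos(a),-np.sin(a)],[np.sin(a),np.cos(a)]])
    return {k:np.r_[R@v[:2]+[x,y],v[2]] for k,v in q.items()}
def res(p):
    P=pts(p);return np.concatenate([proj(c,[P[k]])[0]-uv for c,uv,k in obs])
x0=ray('scene',S(385,385),98);print(x0,ray('scene',S(70,212),98),ray('scene',S(280,55),98))
best=min((least_squares(res,[520,0,a,-165,-140,190,245],loss='soft_l1') for a in(-.5,0,.5)),key=lambda r:r.cost)
p=best.x;print(np.round(p,3),best.cost);r=res(p).reshape(-1,2)
for o,e in zip(obs,r):print(o[0],o[2],np.round(e,1))
x,y,a,fl,fr,ce,L=p
R=np.array([[np.cos(a),-np.sin(a)],[np.sin(a),np.cos(a)]])
for n,v in dict(lf=(fl,59),rf=(fr,-59),ce=(0,ce)).items():print(n,R@v+[x,y])
for n,c,uv,z in [('mug','scene',(189,172-5),0),('mug handle','scene',(208,160),42),('mug','side',(330,330),10),('salt','scene',(309,238),0),('noodle','scene',(293,254),71)]:
    w=ray(c,uv,z)[:2];print(n,w,'box',R.T@(w-[x,y]))
E
```

```text
[ 583.04428196 -105.35087218   98.        ] [554.35426201 140.38785905  98.        ] [763.98699747 169.74015711  98.        ]Traceback (most recent call last):
  File "<stdin>", line 17, in <module>
  File "<stdin>", line 17, in <genexpr>
    return func(*args, **kwargs)
    result = trf(vector_fun.fun, vector_fun.jac, x0, f0, J0, lb, ub, ftol, xtol,
                 gtol, max_nfev, x_scale, loss_function, tr_solver,
                 tr_options.copy(), verbose, callback=callback_wrapped)
    return trf_no_bounds(
        fun, jac, x0, f0, J0, ftol, xtol, gtol, max_nfev, x_scale,
        loss_function, tr_solver, tr_options, verbose, callback=callback)
    J = jac(x)
    self._update_jac()
    ~~~~~~~~~~~~~~~~^^
    self.J = self.jac_wrapped(xp_copy(self.x), f0=self.f)
             ~~~~~~~~~~~~~~~~^^^^^^^^^^^^^^^^^^^^^^^^^^^^
    J, dct = approx_derivative(
             ~~~~~~~~~~~~~~~~~^
        self.fun,
        ^^^^^^^^^
    ...<2 lines>...
        **self.finite_diff_options,
        ^^^^^^^^^^^^^^^^^^^^^^^^^^^
    )
    ^
    J, _nfev = _dense_difference(fun_wrapped, x0, f0, h,
               ~~~~~~~~~~~~~~~~~^^^^^^^^^^^^^^^^^^^^^^^^
                             use_one_sided, method,
                             ^^^^^^^^^^^^^^^^^^^^^^
                             mf)
                             ^^^
    df = [f_eval - f0 for f_eval in f_evals]
                                    ^^^^^^^
    f = np.atleast_1d(self.fun(x, *self.args, **self.kwargs))
                      ~~~~~~~~^^^^^^^^^^^^^^^^^^^^^^^^^^^^^^
    return np.atleast_1d(self.fun(x))
                         ~~~~~~~~^^^
    return self.f(x, *self.args, **self.kwargs)
           ~~~~~~^^^^^^^^^^^^^^^^^^^^^^^^^^^^^^
  File "<stdin>", line 15, in res
  File "h.py", line 4, in proj
    m=ctrl.camera_model(c);f=192/np.tan(np.radians(m['fovy']/2))
ValueError: time passes only in moves, steps and waits
```

```bash
cat > h.py <<'E'
import numpy as np,cv2,functools
from rig import ctrl
cam=functools.lru_cache(ctrl.camera_model)
def proj(c,P):
    m=cam(c);f=192/np.tan(np.radians(m['fovy']/2))
    K=np.array([[f,0,m['cx']],[0,f,m['cy']],[0,0,1]])
    return cv2.projectPoints(np.float64(P),m['rvec'],m['tvec'],K,None)[0][:,0]
def ray(c,uv,z):
    m=cam(c);f=192/np.tan(np.radians(m['fovy']/2))
    R=cv2.Rodrigues(m['rvec'])[0];o=-R.T@m['tvec'];d=R.T@np.array([(uv[0]-m['cx'])/f,(uv[1]-m['cy'])/f,1])
    return o+d*(z-o[2])/d[2]
E
cat > fit.py <<'E'
from h import *
from scipy.optimize import least_squares
S=lambda u,v:(195+u/5-.4,130+v/5-.4); D=lambda u,v:(160+u/5-.4,170+v/5-.4)
# key: (cam,pix,name)
obs=[('scene',S(70,212),'cfl'),('side',D(742,325),'cfl'),('scene',S(280,55),'cbl'),('side',D(365,540),'cbl'),('scene',S(583,200),'cbr'),('side',D(92,200),'cbr'),('scene',S(385,385),'cfr'),('side',D(450,42),'cfr'),
('scene',S(465,440),'bfr'),('scene',S(658,258),'bbr'),('side',D(50,165),'bbr'),('side',D(385,18),'bfr'),
('scene',S(95,362),'ltl'),('scene',S(240,432),'ltr'),('scene',S(243,490),'lbr'),('side',D(735,250),'ltl'),('side',D(598,128),'ltr'),('scene',S(265,420),'rtl'),('scene',S(420,508),'rtr'),('scene',S(415,562),'rbr'),('side',D(567,137),'rtl')]
def pts(p):
    x,y,a,fl,fr,ce,L=p
    q={'cfl':(-107,ce,98),'cbl':(107,ce,98),'cfr':(-107,ce-L,98),'cbr':(107,ce-L,98),'bfr':(-105,-120,80),'bbr':(105,-120,80),
    'ltl':(fl,117,58),'ltr':(fl,1,58),'lbr':(fl,1,12),'rtl':(fr,-1,58),'rtr':(fr,-117,58),'rbr':(fr,-117,12)}
    R=np.array([[np.cos(a),-np.sin(a)],[np.sin(a),np.cos(a)]])
    return {k:np.r_[R@v[:2]+[x,y],v[2]] for k,v in q.items()}
def res(p):
    P=pts(p);return np.concatenate([proj(c,[P[k]])[0]-uv for c,uv,k in obs])
best=least_squares(res,[670,-40,0.13,-165,-140,190,245],loss='soft_l1',x_scale=[10,10,.1,10,10,10,10])
p=best.x;print(np.round(p,3),best.cost);r=res(p).reshape(-1,2)
for o,e in zip(obs,r):print(o[0],o[2],np.round(e,1))
x,y,a,fl,fr,ce,L=p
R=np.array([[np.cos(a),-np.sin(a)],[np.sin(a),np.cos(a)]])
for n,v in dict(lf=(fl,59),rf=(fr,-59),ce=(0,ce)).items():print(n,R@v+[x,y])
for n,c,uv,z in [('mug','scene',(189,172-5),0),('mug handle','scene',(208,160),42),('mug','side',(330,330),10),('salt','scene',(309,238),0),('noodle','scene',(293,254),71)]:
    w=ray(c,uv,z)[:2];print(n,w,'box',R.T@(w-[x,y]))
s=ctrl.sense();from scipy.spatial.transform import Rotation as Ro
q=s['ee_rot'];print(Ro.from_quat(np.r_[q[1:],q[0]]).as_matrix().round(3))
E
python3 fit.py
```

```text
[ 6.82574e+02 -2.49400e+01  1.32000e-01 -1.59829e+02 -1.42389e+02
  1.82708e+02  2.45930e+02] 8.542574821209621
scene cfl [-0.8  0. ]
side cfl [ 0.8 -0.8]
scene cbl [-0.  -0.1]
side cbl [-0.4 -0.3]
scene cbr [ 0.7 -0.7]
side cbr [-0.3  0.7]
scene cfr [-0.5 -0.9]
side cfr [-0.5 -0.6]
scene bfr [-0.2  0.8]
scene bbr [ 0.2 -0.3]
side bbr [-0.9 -0.6]
side bfr [ 0.3 -1.7]
scene ltl [-0.7 -2.6]
scene ltr [-0.2 -0. ]
scene lbr [-0.5 -0.7]
side ltl [-0.1 -0.2]
side ltr [-0.4 -1.3]
scene rtl [-0.9 -0.6]
scene rtr [-0.1 -0.5]
scene rbr [ 0.4 -0.3]
side rtl [ 0.2 -1. ]
lf [516.35460331  12.44200085]
rf [ 549.22155056 -102.22249199]
ce [658.45247104 156.16884345]
mug [595.89855955 304.82213134] box [-42.38059301 338.31911154]
mug handle [636.01294037 245.89737152] box [-10.39681562 274.6140972 ]
mug [612.77946882 333.93602804] box [-21.8037255  364.94948146]
salt [ 641.57650275 -206.4177573 ] box [ -64.5982689  -174.47624054]
noodle [ 513.34399355 -253.83236238] box [-197.96815401 -204.54607484]
[[ 0.435  0.901  0.   ]
 [ 0.901 -0.435 -0.   ]
 [-0.     0.    -1.   ]]
```

The fit is good (most residuals under 1 px): box at (682.6, −24.9), yaw 0.132. The left drawer is out about 53 mm, the right about 36 mm and the cover about 58 mm. I'll turn the tool so its y is box +x and its x is box +y, then approach the left front with shut fingers.

>>> {"name": "send_rows", "arguments": {
  "series": [
    [[0,0,0,-0.1455,1],[0,0,0,-0.1455,1],[0,0,0,-0.1455,1],[0,0,0,-0.1455,1],[-0.045,0.016,0,0,1],[-0.045,0.016,0,0,1],[-0.045,0.016,0,0,1],[-0.045,0.016,0,0,1],[-0.045,0.016,0,0,1],[-0.045,0.016,0,0,1]]
  ],
  "force": 30
}}

```text
time_s: 1.8
eef_pos: [359.5, 216.1, 231.5]
ee_rot: [0.0, 0.659, 0.752, 0.0]
force: [1.4, 0.4, -0.7]
grip_width: -0.002
```

>>> {"name": "send_rows", "arguments": {
  "series": [
    [[-0.045,0.016,0,0,1],[-0.045,0.016,0,0,1],[-0.045,0.016,0,0,1],[-0.045,0.016,0,0,1],[-0.044,0.015,0,0,1],[0,0,0.04,0,1],[0,0,0.04,0,1],[0,0,0.04,0,1],[0,0,0,0,1],[0,0,0,0,1]]
  ]
}}

```text
time_s: 2.8
eef_pos: [467.3, 6.1, 112.3]
ee_rot: [0.0, 0.659, 0.752, 0.0]
force: [1.2, 0.3, 1.3]
grip_width: 0.0
```

```bash
cat > st.py <<'E'
from h import *
from scipy.spatial.transform import Rotation as Ro
a=0.132;R=np.array([[np.cos(a),-np.sin(a)],[np.sin(a),np.cos(a)]])
s=ctrl.sense();q=s['ee_rot'];w=s['eef_pos'];b=R.T@(w[:2]-[682.6,-24.9])
print('t',round(s['time_s'],2),'box',b.round(1),'z',round(w[2],1),'Fbox',(R.T@s['force'][:2]).round(1),s['force'].round(1),'grip',round(s['grip_width'],2))
M=Ro.from_quat(np.r_[q[1:],q[0]]).as_matrix();print('yaw of tool y',np.arctan2(M[1,1],M[0,1]).round(3))
E
python3 st.py; python3 - <<'E'
from h import *
cv2.imwrite('pics/w1.png',ctrl.capture('wrist'))
E
```

```text
t 2.8 box [-209.3   59.1] z 112.3 Fbox [1.2 0.2] [1.2 0.3 1.3] grip 0.0
yaw of tool y 0.132
```

View pics/w1.png

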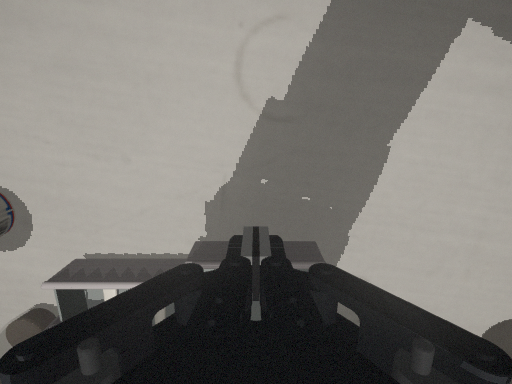

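The fingers are shut and lined up about 40 mm in front of the left drawer; the right drawer's rolled edge shows at (60–190, 283) and the cup at far left. Next I lower to z≈42 and push.

>>> {"name": "send_rows", "arguments": {
  "series": [
    [[0,0,0.035,0,1],[0,0,0.035,0,1],[0,0.008,0,0,1],[0,0.008,0,0,1],[0,0.005,0,0,1],[0,0.005,0,0,1],[0,0.005,0,0,1],[0,0.005,0,0,1],[0,0.005,0,0,1],[0,0.005,0,0,1]]
  ]
}}

```text
time_s: 3.85
eef_pos: [512.6, 12.3, 41.4]
ee_rot: [-0.0, 0.659, 0.752, -0.0]
force: [-2.3, 0.1, 3.5]
grip_width: 0.001
```

```bash
python3 st.py
```

```text
t 3.85 box [-163.6   59.2] z 41.4 Fbox [-2.2  0.4] [-2.3  0.1  3.5] grip 0.0
yaw of tool y 0.132
```

>>> {"name": "send_rows", "arguments": {
  "series": [
    [[0,0.004,0,0,1],[0,0.004,0,0,1],[0,0.004,0,0,1],[0,0.004,0,0,1],[0,0.004,0,0,1],[0,0.004,0,0,1],[0,0.004,0,0,1],[0,0.003,0,0,1],[0,0.003,0,0,1],[0,0.002,0,0,1]]
  ]
}}

```text
time_s: 4.85
eef_pos: [548.4, 17.0, 41.3]
ee_rot: [0.0, 0.659, 0.752, 0.0]
force: [-2.2, -0.3, 1.6]
grip_width: 0.002
```

>>> {"name": "send_rows", "arguments": {
  "series": [
    [[0,0.002,0,0,1],[0,0.002,0,0,1],[0,0.001,0,0,1]]
  ]
}}

```text
time_s: 5.15
eef_pos: [553.2, 17.7, 41.3]
ee_rot: [-0.0, 0.659, 0.752, 0.0]
force: [-2.9, -0.1, 1.4]
grip_width: 0.004
```

```bash
python3 st.py
```

```text
t 5.15 box [-122.6   59.2] z 41.3 Fbox [-2.9  0.3] [-2.9 -0.1  1.4] grip 0.0
yaw of tool y 0.132
```

Now 1 mm steps, checking force.

>>> {"name": "send_rows", "arguments": {
  "series": [
    [[0,0.001,0,0,1],[0,0.001,0,0,1],[0,0.001,0,0,1],[0,0.001,0,0,1]]
  ]
}}

```text
time_s: 5.55
eef_pos: [555.2, 18.0, 41.1]
ee_rot: [-0.002, 0.659, 0.752, -0.002]
force: [-15.8, -4.2, 10.0]
grip_width: 0.001
```

>>> {"name": "send_rows", "arguments": {
  "series": [
    [[0,0.001,0,0,1],[0,0.001,0,0,1],[0,0.001,0,0,1]]
  ]
}}

```text
time_s: 5.85
eef_pos: [555.5, 18.1, 41.0]
ee_rot: [-0.005, 0.658, 0.753, -0.004]
force: [-32.5, -8.5, 20.5]
grip_width: 0.001
```

The left drawer is on its stop (33 N, below the 45 N strain limit, but more than I wanted). I'll back off and move to the right drawer.

>>> {"name": "send_rows", "arguments": {
  "series": [
    [[0,-0.006,0,0,1],[0,-0.02,0,0,1],[0,-0.03,0,0,1],[0,-0.015,0,0,1],[-0.039,0,0,0,1],[-0.039,0,0,0,1],[-0.04,0,0,0,1],[0,0,0,0,1],[0,0,0,0,1]]
  ]
}}

```text
time_s: 6.75
eef_pos: [505.4, -108.3, 41.2]
ee_rot: [0.0, 0.659, 0.752, 0.0]
force: [-0.2, 0.7, -0.5]
grip_width: -0.001
```

```bash
python3 st.py; python3 - <<'E'
from h import *
im=ctrl.capture('scene');cv2.imwrite('pics/s2.png',cv2.resize(im[130:260,195:335],None,fx=5,fy=5,interpolation=cv2.INTER_CUBIC))
E
```

```text
t 6.75 box [-186.6  -59.4] z 41.2 Fbox [-0.1  0.7] [-0.2  0.7 -0.5] grip -0.0
yaw of tool y 0.131
```

View pics/s2.png

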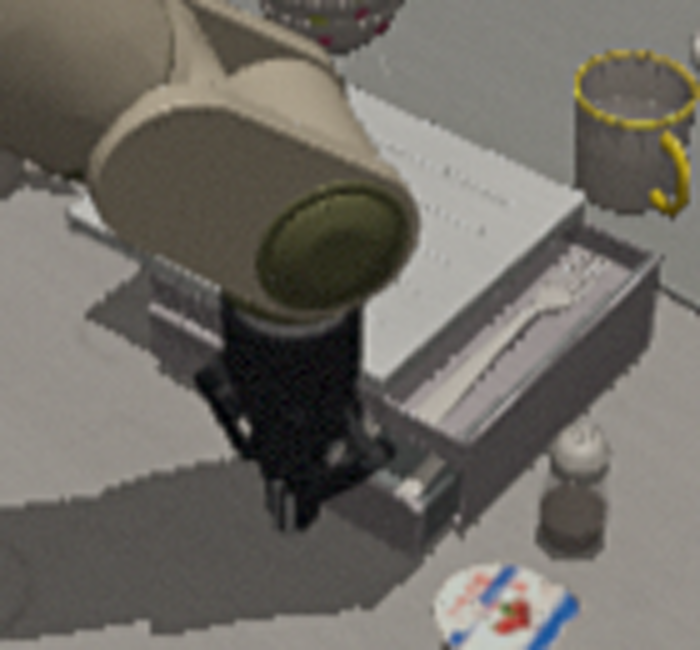

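The left drawer now sits flush with the case (edge ~(185,320)), and the tool stands in front of the right drawer. Now the right one.

>>> {"name": "send_rows", "arguments": {
  "series": [
    [[0,0.01,0,0,1],[0,0.01,0,0,1],[0,0.006,0,0,1],[0,0.005,0,0,1],[0,0.005,0,0,1],[0,0.005,0,0,1],[0,0.005,0,0,1],[0,0.005,0,0,1],[0,0.004,0,0,1],[0,0.004,0,0,1]]
  ]
}}

```text
time_s: 7.8
eef_pos: [563.9, -99.9, 41.1]
ee_rot: [-0.0, 0.659, 0.752, -0.0]
force: [-2.3, 1.9, -0.0]
grip_width: -0.0
```

>>> {"name": "send_rows", "arguments": {
  "series": [
    [[0,0.002,0,0,1],[0,0.002,0,0,1],[0,0.0005,0,0,1],[0,0,0,0,1]]
  ]
}}

```text
time_s: 8.2
eef_pos: [568.3, -99.5, 41.3]
ee_rot: [0.0, 0.659, 0.752, 0.0]
force: [-1.6, 0.6, -1.2]
grip_width: 0.002
```

```bash
python3 st.py
```

```text
t 8.2 box [-123.1  -58.9] z 41.3 Fbox [-1.5  0.8] [-1.6  0.6 -1.2] grip 0.0
yaw of tool y 0.132
```

>>> {"name": "send_rows", "arguments": {
  "series": [
    [[0,0.001,0,0,1],[0,0.001,0,0,1],[0,0.001,0,0,1],[0,0,0,0,1]]
  ]
}}

```text
time_s: 8.6
eef_pos: [570.5, -99.2, 41.2]
ee_rot: [-0.001, 0.659, 0.752, -0.001]
force: [-5.6, -1.0, 1.2]
grip_width: 0.003
```

>>> {"name": "send_rows", "arguments": {
  "series": [
    [[0,0.0005,0,0,1],[0,0.0005,0,0,1],[0,0,0,0,1]]
  ]
}}

```text
time_s: 8.9
eef_pos: [570.6, -99.2, 41.2]
ee_rot: [-0.002, 0.659, 0.752, -0.001]
force: [-11.9, -1.9, 4.6]
grip_width: -0.001
```

Right drawer is on its stop at 12 N. Now I back off, lift and move above the left side of the cover.

>>> {"name": "send_rows", "arguments": {
  "series": [
    [[0,-0.006,0,0,1],[0,-0.03,0,0,1],[0,-0.034,0,0,1],[0,0,-0.045,0,1],[0,0,-0.045,0,1],[0,0,-0.05,0,1],[0.04,0.02,0,0,1],[0.04,0.03,0,0,1],[0.04,0.03,0,0,1],[0.04,0.03,0,0,1]]
  ]
}}

```text
time_s: 9.9
eef_pos: [591.8, 66.8, 182.0]
ee_rot: [0.001, 0.659, 0.752, 0.001]
force: [0.1, -0.8, -0.1]
grip_width: -0.001
```

>>> {"name": "send_rows", "arguments": {
  "series": [
    [[0.045,0.03,0,0,1],[0.045,0.03,0,0,1],[0.026,0.02,0,0,1],[0,0,0,0,1],[0,0,0,0,1]]
  ]
}}

```text
time_s: 10.4
eef_pos: [651.2, 183.5, 181.0]
ee_rot: [0.0, 0.659, 0.753, 0.0]
force: [0.5, -0.8, -0.2]
grip_width: 0.001
```

```bash
python3 st.py; python3 - <<'E'
from h import *
print(ctrl.sense()['joints'].round(2))
im=ctrl.capture('scene');im2=ctrl.capture('side');cv2.imwrite('pics/s3.png',np.hstack([cv2.resize(i,(400,400)) for i in(im[120:260,165:335][:, :],im2[150:350,160:360])]))
for c in['scene','side']:
  for l in ['right_front','left_front','cup_5','salt_shaker','noodle_cup']:print(c,l,[(np.round(d['box']).tolist(),round(d['p'],2)) for d in ctrl.recognise(c,l)[:1]])
E
```

```text
t 10.4 box [ -3.7 210.7] z 181.0 Fbox [ 0.4 -0.9] [ 0.5 -0.8 -0.2] grip 0.0
yaw of tool y 0.133
[ 0.1   0.69  1.04 -0.    1.41 -1.6 ]
scene right_front []
scene left_front [([226.0, 192.0, 258.0, 214.0], 0.72)]
scene cup_5 [([176.0, 136.0, 210.0, 171.0], 0.56)]
scene salt_shaker [([303.0, 217.0, 316.0, 243.0], 0.86)]
scene noodle_cup [([282.0, 241.0, 310.0, 275.0], 0.87)]
side right_front []
side left_front []
side cup_5 [([301.0, 288.0, 352.0, 336.0], 0.68)]
side salt_shaker [([208.0, 164.0, 221.0, 183.0], 0.72)]
side noodle_cup [([232.0, 140.0, 257.0, 175.0], 0.57)]
```

View pics/s3.png

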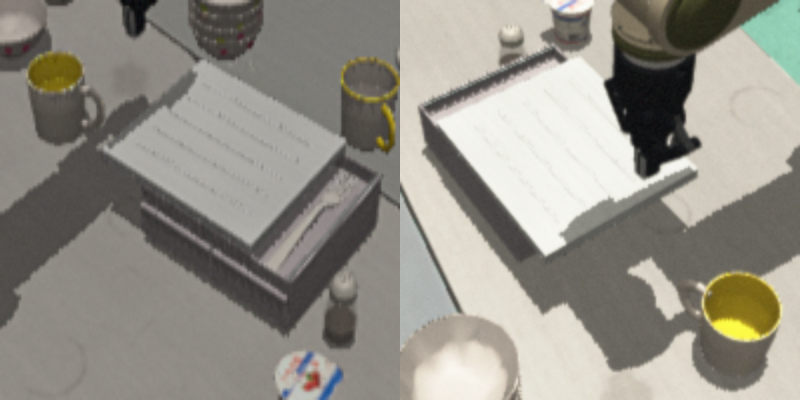

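Both drawer fronts sit flush with the case, and the mug, shaker and cup haven't moved. I'll turn the tool so its y is box −y, with its narrow side to the cover, then descend beyond the cover end.

>>> {"name": "send_rows", "arguments": {
  "series": [
    [[0.008,0.003,0,0.142,1],[0,0,0,0.143,1],[0,0,0,0.143,1],[0,0,0,0.143,1],[0,0,0,0.143,1],[0,0,0,0.143,1],[0,0,0,0.143,1],[0,0,0,0.143,1],[0,0,0,0.143,1],[0,0,0,0.143,1]]
  ]
}}

```text
time_s: 12.0
eef_pos: [653.0, 191.5, 181.3]
ee_rot: [-0.0, 0.991, 0.134, -0.0]
force: [0.1, 0.1, 0.8]
grip_width: -0.002
```

>>> {"name": "send_rows", "arguments": {
  "series": [
    [[0,0,0,0.143,1],[0,0,0.03,0,1],[0,0,0.03,0,1],[0,0,0.02,0,1],[0,0,0.017,0,1],[0,0,0,0,1]]
  ]
}}

```text
time_s: 12.6
eef_pos: [651.8, 191.4, 81.7]
ee_rot: [0.0, 0.998, 0.065, -0.002]
force: [0.2, 0.2, -0.7]
grip_width: -0.0
```

```bash
python3 st.py
```

```text
t 12.6 box [ -2.1 218.4] z 81.7 Fbox [0.2 0.2] [ 0.2  0.2 -0.7] grip -0.0
yaw of tool y -1.44
```

>>> {"name": "send_rows", "arguments": {
  "series": [
    [[0,0.008,-0.003,0,1],[0,0.007,0,0,1],[0,0.005,0,0,1],[0,0.005,0,0,1],[0,0.005,0,0,1],[0,0.005,0,0,1],[0,0.005,0,0,1],[0,0.005,0,0,1],[0,0.005,0,0,1],[0,0.005,0,0,1]]
  ]
}}

```text
time_s: 13.6
eef_pos: [660.3, 136.6, 87.3]
ee_rot: [-0.0, 0.998, 0.065, 0.0]
force: [-0.1, 2.6, 1.8]
grip_width: 0.004
```

```bash
python3 st.py
```

```text
t 13.6 box [ -0.9 163.1] z 87.3 Fbox [0.2 2.6] [-0.1  2.6  1.8] grip 0.0
yaw of tool y -1.44
```

>>> {"name": "send_rows", "arguments": {
  "series": [
    [[0,0.004,0,0,1],[0,0.004,0,0,1],[0,0.004,0,0,1],[0,0.003,0,0,1],[0,0.002,0,0,1],[0,0.002,0,0,1],[0,0,0,0,1]]
  ]
}}

```text
time_s: 14.3
eef_pos: [662.6, 117.7, 87.1]
ee_rot: [0.0, 0.998, 0.065, -0.0]
force: [1.2, -0.2, -0.8]
grip_width: -0.002
```

```bash
python3 st.py
```

```text
t 14.3 box [ -1. 144.] z 87.1 Fbox [ 1.2 -0.3] [ 1.2 -0.2 -0.8] grip -0.0
yaw of tool y -1.44
```

>>> {"name": "send_rows", "arguments": {
  "series": [
    [[0,0.001,0,0,1],[0,0.001,0,0,1],[0,0.001,0,0,1],[0,0,0,0,1]]
  ]
}}

```text
time_s: 14.7
eef_pos: [662.9, 115.1, 87.1]
ee_rot: [0.0, 0.998, 0.065, -0.0]
force: [0.5, 1.4, 0.6]
grip_width: -0.001
```

>>> {"name": "send_rows", "arguments": {
  "series": [
    [[0,0.001,0,0,1],[0,0.001,0,0,1],[0,0,0,0,1]]
  ]
}}

```text
time_s: 15.0
eef_pos: [663.2, 113.0, 87.1]
ee_rot: [0.0, 0.998, 0.065, -0.0]
force: [-1.1, 1.5, -1.1]
grip_width: -0.004
```

>>> {"name": "send_rows", "arguments": {
  "series": [
    [[0,0.001,0,0,1],[0,0.001,0,0,1],[0,0,0,0,1]]
  ]
}}

```text
time_s: 15.3
eef_pos: [663.6, 111.0, 87.2]
ee_rot: [0.0, 0.998, 0.065, -0.0]
force: [-1.3, 0.4, -0.3]
grip_width: 0.001
```

>>> {"name": "send_rows", "arguments": {
  "series": [
    [[0,0.001,0,0,1],[0,0.001,0,0,1]]
  ]
}}

```text
time_s: 15.5
eef_pos: [663.9, 109.2, 87.3]
ee_rot: [-0.0, 0.998, 0.065, -0.0]
force: [-0.8, 1.5, -1.5]
grip_width: 0.001
```

>>> {"name": "send_rows", "arguments": {
  "series": [
    [[0,0.001,0,0,1],[0,0.001,0,0,1]]
  ]
}}

```text
time_s: 15.7
eef_pos: [663.9, 108.5, 87.3]
ee_rot: [-0.001, 0.998, 0.066, -0.0]
force: [-2.1, 11.6, -1.0]
grip_width: -0.001
```

The cover met its stop at about 12 N. I'll hold one row, retreat, lift and check.

>>> {"name": "send_rows", "arguments": {
  "series": [
    [[0,0,0,0,1],[0,-0.005,0,0,1],[0,-0.03,0,0,1],[0,-0.03,0,0,1],[0,0,-0.04,0,1],[0,0,-0.05,0,1],[0,0,-0.05,0,1],[-0.04,0,0,0,1],[-0.045,0,0,0,1],[-0.045,0,0,0,1]]
  ]
}}

```text
time_s: 16.7
eef_pos: [525.4, 154.1, 227.6]
ee_rot: [0.0, 0.998, 0.065, 0.001]
force: [1.6, -0.9, 0.3]
grip_width: 0.004
```

>>> {"name": "send_rows", "arguments": {
  "series": [
    [[-0.045,-0.02,0,0,1],[-0.045,-0.04,0,0,1],[-0.04,-0.04,0,0,1],[0,-0.04,0,0,1],[0,0,0,0,1]]
  ]
}}

```text
time_s: 17.2
eef_pos: [392.2, 269.6, 228.1]
ee_rot: [-0.0, 0.998, 0.068, 0.001]
force: [0.1, -0.6, 0.3]
grip_width: 0.002
```

```bash
python3 st.py; python3 - <<'E'
from h import *
im=ctrl.capture('scene');im2=ctrl.capture('side');cv2.imwrite('pics/s4.png',np.hstack([cv2.resize(i,(400,400),interpolation=cv2.INTER_CUBIC) for i in(im[130:260,195:335],im2[160:300,170:310])]))
for c in['scene','side']:
  for l in ['cup_5','salt_shaker','noodle_cup']:print(c,l,[(np.round(d['box']).tolist(),round(d['p'],2)) for d in ctrl.recognise(c,l)[:1]])
a,b=cv2.imread('pics/scene0.png'),cv2.imread('pics/side0.png')
# expected closed pixels
a0=.132;R=np.array([[np.cos(a0),-np.sin(a0)],[np.sin(a0),np.cos(a0)]])
P=[np.r_[R@v[:2]+[682.6,-24.9],v[2]] for v in [(-107,125,98.),(107,125,98),(-107,-121,98),(107,-121,98),(-107.5,117,58),(-107.5,-117,58)]]
print((proj('scene',P)-[195,130])*[400/140,400/130]);print((proj('side',P)-[170,160])*400/140+[400,0])
E
```

```text
t 17.2 box [-249.2  330.2] z 228.1 Fbox [ 0.  -0.6] [ 0.1 -0.6  0.3] grip 0.0
yaw of tool y -1.436
scene cup_5 [([174.0, 136.0, 210.0, 169.0], 0.92)]
scene salt_shaker [([302.0, 216.0, 318.0, 244.0], 0.61)]
scene noodle_cup [([285.0, 244.0, 308.0, 276.0], 0.78)]
side cup_5 [([301.0, 288.0, 350.0, 337.0], 0.91)]
side salt_shaker [([209.0, 161.0, 220.0, 177.0], 0.56)]
side noodle_cup [([233.0, 141.0, 259.0, 174.0], 0.62)]
[[ 76.45711223 152.12091005]
 [197.74166188  51.58876833]
 [264.39702595 259.65609333]
 [378.91800751 142.22767136]
 [ 83.35136268 185.8162851 ]
 [258.94366702 288.60917212]]
[[752.28958778 169.15140038]
 [536.99158444 285.18878588]
 [591.83181938  17.33582557]
 [391.15206007 105.75295005]
 [744.1743613  194.9605591 ]
 [595.59177529  50.6454994 ]]
```

View pics/s4.png

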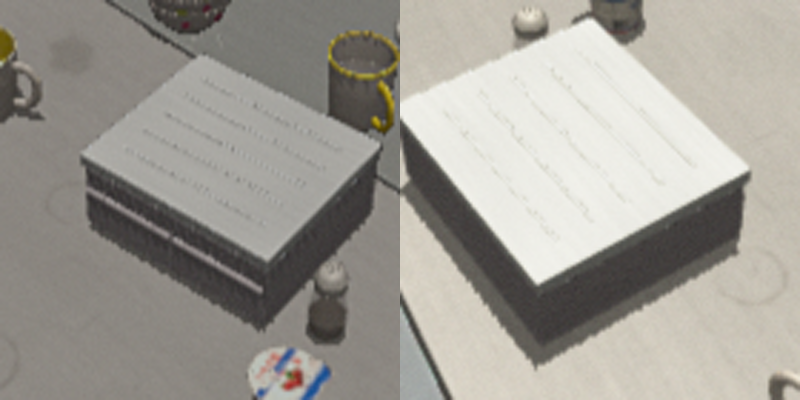

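Both drawer edges form one straight line under the closed cover. The cover corners (82,158), (198,55), (268,262) and (378,145) agree with the predicted closed positions to within a couple of source pixels, and nothing else has moved. Handing in.

```bash
python3 -c "
from rig import ctrl
print(ctrl.finish_job())"
```

```text
the job is handed in; nothing more can be done
None
```

I pushed the left drawer shut, then the right, then slid the cover closed. I used only the shut fingertips, from outside, and handed the job in after about 17 s of robot time with the arm clear of everything.

- **Stops:** all three parts met their stops. The right drawer and the cover peaked at about 12 N. The left drawer briefly reached about 33 N sideways (35–40 N counting the upward part) because I sent two small pushes without checking the force between them. That is under the 45 N strain limit, but firmer than the 10–15 N I wanted.
- **Last pictures:** both drawer edges line up flush under the cover. The cover's corners match the closed position to about 2 pixels.
- **Loose items:** the mug, salt shaker and lidded cup are where they were at the start, within the few pixels of scatter in the detections.
- **Missed detections:** in a check partway through, the network did not find the right drawer front in either picture, nor the left one in the side picture. I judged the drawers by the images and the contact forces instead.

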